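# Set the nut and close the cam lever of a pipe clamp

### The job

Clamp the copper pipe on the van's bench: while the red cam lever is not yet closed, turn the black nut on top of the clamp clockwise until the lever meets firm resistance about half-way through its swing, then push the lever down until it snaps fully home, and let go. Set it neither slack nor so tight that the lever must be forced or the pipe is crushed; do not screw on the nut with the lever closed, leave the pipe in its seat, and do not disturb the things around the clamp.

Things in the scene. Friction and masses are not known exactly. Their poses are not given: they have to be found in the camera images.
- clamp: Grey clamp bolted to the bench; origin on the bench straight below the nut. z up, x along the pipe, lever points to -y, pipe on +y. Base plate from y -20 to 110 mm, column under the pipe (y 35 to 80 mm), arm with its underside 136 and top 156 mm above the bench, reaching only to y -24 mm: the lever's side is clear.
- lever_pivot (a point): The lever's hinge point under the clamp's arm, 120 mm above the bench, straight below the nut's axis. Axes as clamp; the lever hinges about x.
- lever (a joint): Lever swing, rad: 0 open (handle 35 deg above level), 0.7 half-way, 1.4 closed on its stop (45 deg below). Starts at 0 to 0.13. Slack, it moves with 1 to 2 N and stays put. Once the jaw bites, it pushes back: let go (or the nut tightened) it creeps open; past 1.3 it snaps home and stays. Well set: 4 N at the grip first needed at 0.6-0.9 rad, peak 5-14 N near 0.9 rad; over 20 N is forcing.
- lever_grip (a point): Point in the red plastic handle, 110 mm from the hinge. The handle is a straight bar whose centre line runs through the hinge, 22 mm wide and 14 mm thick, red from 52 to 137 mm from the hinge; pushed down from above. Axes turn with the lever.
- nut_grip (a point): Centre of the black fluted round nut on top of the clamp: axis upright, 44 mm diameter, 32 mm high, white index line on top along its x. About 250 mm above the bench at first. The blue jaw's top is 3.5 mm below the nut; the bolt end stands 4 mm out of its top, up to 14 mm when tightened.
- nut: The same nut; origin at the centre of its underside. Clockwise from above tightens; nut and jaw come down 2.0 mm per rad, and up to 16 mm more as the lever closes. Turns stiffly (0.5 N m), stays where left. The turning needed, 0.5 to 5 rad, differs each time as the pad wear is unknown.
- jaw: Blue clamp jaw, 66 x 98 x 12 mm, that comes down on the pipe; origin mid-thickness on the nut's axis, x along the pipe. A black rubber pad under it, standing out by an unknown amount, meets the pipe first, so this pose does not tell when it bites.
- pipe: Loose copper pipe, 28 mm diameter, 240 mm long, level in the clamp's V seat; origin at its middle, x along it. Lies 55 mm to the clamp's +y side of the nut's axis, its centre 175 mm above the bench.
- screwdriver: Screwdriver lying on the bench beyond the lever's end; leave alone. Origin on the bench under it.
- collar: Brass ring, 48 mm diameter, 30 mm high, on the bench beside the clamp; leave alone. Origin at the centre of its underside.
- paste: Small jar with a yellow cap, 52 mm diameter, 70 mm high, on the bench beside the clamp; leave alone. Origin at the centre of its underside.
Mind the look-alikes: they are no part of the job. Leave any green, purple or white look-alike of the pipe alone.

How it is judged:
By the outcome, as a careful person would: the job done as asked, in the order asked, and still so for the second after the job is handed in, with the robot touching nothing.
It also fails if it takes over 72 s, if anything falls off the work surface, if the arm or the gripper's body presses on something with over 40 N, if the wrist force passes 120 N, or if a joint passes its speed limit or range.

### The arm

A 6-joint arm with a two-finger parallel gripper is mounted at the origin on the work surface. World frame = base frame: x ahead of the robot, y to its left, z up, the work surface at z = 0. Lengths are in m, angles in rad, forces in N, time in s.
With the tool pointing down it reaches from about 0.375 to 0.9 m from the base axis. Payload 3.1 kg.
Tool frame: the origin (TCP) lies on the centre line of the jaws, within the pads' length; the fingertips stand robot.finger_overhang ahead of it and the grasp point (between the pads) lies 2 mm behind it (robot.finger_overhang is the distance from the TCP to the fingertips, in m); z points along the fingers, y is the direction in which the jaws open and shut (so a half turn about z gives the same grasp; the last joint's range is limited). The gripper opens to 87 mm and grips with 3 to 60 N. Pads are 19 mm wide; open, the fingers measure 117 mm over their backs; the gripper's body (75 mm by 190 mm) begins 51 mm behind the grasp point.
Start: joints at [0.954, 0.527, 1.433, -0, 1.181, -0.178], TCP at [0.265, 0.566, 0.24] pointing down, gripper open.
Joint ranges: [-3.08, 3.08], [-0.75, 2.2], [0.22, 2.44], [-1.43, 4.57], [0, 2.65], [-2.85, 2.85]. Speed limits (rad/s): [2.79, 2.79, 3.14, 3.14, 3.14, 3.14].

### API

Orientations are given as a unit quaternion [x, y, z, w].
In Python, from rig import robot gives the robot as it stands. The module is installed in compiled form; this text tells all that it offers.
- The arm moves only by the tool step_arm, never from a script. Its arguments are lists of equal length, an entry for each row: "slide": the shift along the tool's x, y, z in mm, a list of three; "twist": the turn about the tool's z in degrees. A call has 1 to 20 rows; each row shifts and turns the commanded pose from where the row before left it, along the tool's axes as they then stand; what a row does not reach is not made up. A row lasts 1/12 s, in which the tool goes at most 41.7 mm and 7.16 degrees, less where a joint would pass 70% of its speed; a pose out of reach is approached as far as the arm can. A call is refused whole if a number of a shift passes 41.7 or a number of a turn 7.16, either way. A call with a gripper value outside its range is refused whole. "jaw" is the finger opening in mm, from 0 to 87, set as the call begins (left out, the last holds). The fingers move at their own pace and stop on an object; "force" is the grip in N (left out, the last holds). Time passes only in rows, so rows that do not move let the fingers close. It gives the time, the measured TCP pose, the force and the opening at its end, in the units of the state.
- robot.get_obs(): the state, without advancing time (a new reading comes with each control period).
- robot.camera(name): name is "scene" or "top" or "wrist"; returns a dict with "color" (400x640x3 uint8, blue, green, red), "depth" (400x640 float32, m along the optical axis (not along the pixel's ray), 0 where there is no reading), "camera_matrix" (3x3 intrinsics, pixels), "k1" (the pictures are not rectified: a ray, as slopes to the right and down, at radius r is drawn at 1 + k1 r^2 times it, then the intrinsics apply), "origin" and "orientation" of the camera in the world. Camera axes: x right, y down, z forward; pixel columns grow to the right and rows downward; lengths in m; the calibration is good to about 2 mm. A picture is of the moment at which its call begins.
- robot.hand_in(): hands the job in, once; it reports no verdict.
The state is a dict: "time": time; "q": joint angles; "joint_velocities": joint speeds; "joint_torque": joint torques, N m; "position": TCP position; "tool_rot": TCP orientation; "ft_force": force on the tool from outside, world axes, zero at the start; "moment": the same for the moment, N m; "grip_width": finger opening in m.
Only numpy, scipy, OpenCV 4.12 (cv2) and the standard library are available. Lean on these libraries where they do the work, as an engineer would, in place of code of your own. Each camera call takes 0.05 s, during which the arm holds its last target.

## Working session

There is one attempt and no reset: what is moved stays moved. The work goes in short steps, Python scripts to look and compute and a tool call to move; the robot and the scene stay as the last step left them, time stands still between calls to the robot, and variables do not carry over. Pictures are saved under pics/ and viewed, and the job is handed in when it is done.

Besides the shell and the picture viewer there is one more tool, called as name(argument=value, ...) on one line, values as JSON. step_arm: Moves the arm, as the interface text tells. Its arguments: {"type":"object","properties":{"slide":{"type":"array","items":{"type":"array","items":{"type":"number"}}},"twist":{"type":"array","items":{"type":"number"}},"jaw":{"type":"number"},"force":{"type":"number"}},"required":["slide","twist"]}

```bash
mkdir -p pics; ls
cat > h.py <<'E'
import numpy as np, cv2
from rig import robot
from scipy.spatial.transform import Rotation as R
def cam(n):
    return robot.camera(n)
def Rm(c):
    o=np.array(c['orientation'])
    return o if o.shape==(3,3) else R.from_quat(o).as_matrix()
def cloud(c):
    K=np.array(c['camera_matrix']);d=c['depth'];k=c['k1']
    h,w=d.shape
    u,v=np.meshgrid(np.arange(w),np.arange(h))
    x=(u-K[0,2])/K[0,0];y=(v-K[1,2])/K[1,1]
    xu,yu=x.copy(),y.copy()
    for _ in range(8):
        r2=xu**2+yu**2; xu=x/(1+k*r2); yu=y/(1+k*r2)
    P=np.stack([xu*d,yu*d,d],-1)
    W=P@Rm(c).T+np.array(c['origin'])
    W[d<=0]=np.nan
    return W
E
python3 - <<'E'
from h import *
print(robot.get_obs(), robot.finger_overhang)
for n in ['scene','top','wrist']:
    c=cam(n); cv2.imwrite(f'pics/{n}0.png',c['color']); np.savez(f'pics/{n}0.npz',W=cloud(c),C=c['color'])
    print(n,c['origin'],c['orientation'],c['camera_matrix'],c['k1'])
E
```

```text
pics
{'time': 0.0, 'q': array([ 9.53505137e-01,  5.28462252e-01,  1.43388253e+00, -1.67025397e-05,
        1.18138627e+00, -1.78519580e-01]), 'joint_velocities': array([ 0.00229686,  0.00050531,  0.00104369,  0.00134412,  0.00087467,
       -0.00050553]), 'joint_torque': array([ 3.98034877e-05, -4.40052259e+01, -1.76591152e+01,  6.33121398e-02,
        5.80669334e-02, -1.50777123e-04]), 'position': array([0.26510312, 0.5652344 , 0.23858029]), 'tool_rot': array([ 2.17626964e-01,  9.76031435e-01, -9.88656843e-04, -4.07181428e-04]), 'ft_force': array([-0.18018457,  0.36903903, -0.12263482]), 'moment': array([-0.01154035,  0.01605599,  0.02904663]), 'grip_width': 0.08723587724720257} 0.017
scene [0.87801727 0.51780051 1.08283299] [ 0.26889371  0.92611497 -0.2541841  -0.0734689 ] [[421.32675424   0.         318.37412529]
 [  0.         421.32675424 199.59084557]
 [  0.           0.           1.        ]] -0.029334529354303678
top [0.45687538 0.0494038  1.197406  ] [ 0.71286868 -0.69922637  0.03992423 -0.03614939] [[466.94512224   0.         315.40279453]
 [  0.         466.94512224 194.15548861]
 [  0.           0.           1.        ]] -0.07380406559355536
wrist [0.1941573  0.59889318 0.38511778] [0.83540882 0.53028615 0.07632203 0.12273402] [[320.31442736   0.         321.16650995]
 [  0.         320.31442736 195.37968731]
 [  0.           0.           1.        ]] -0.049497158941620836
```

View pics/scene0.png

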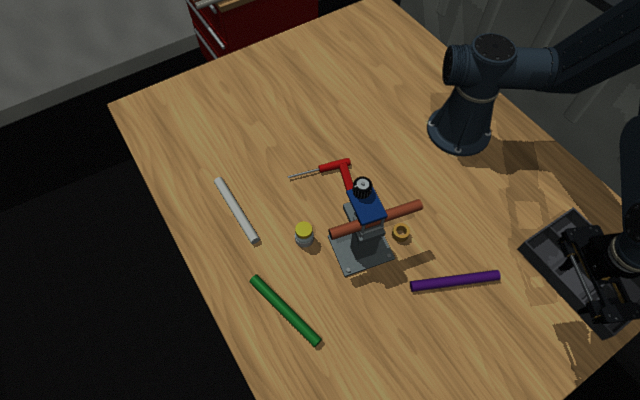

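View pics/top0.png

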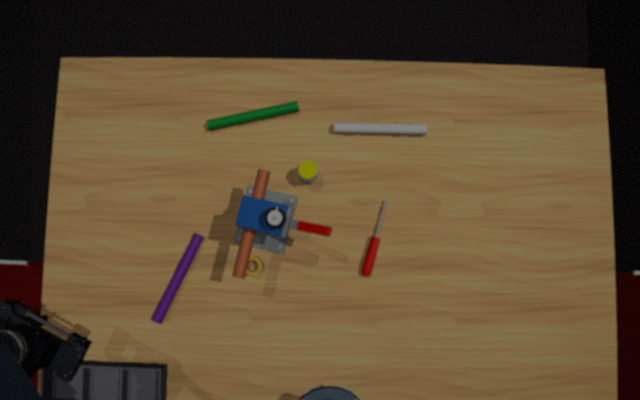

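View pics/wrist0.png

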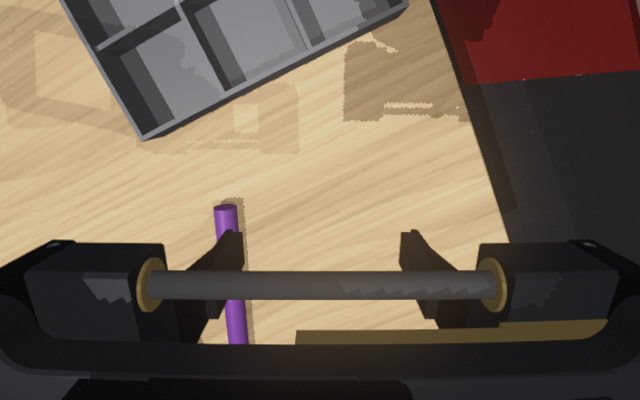

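The top view shows the nut at (275,217), the handle at about (314,229), the pipe from (263,172) to (240,275), the jar at (308,170) and the collar at (254,265). Next I'll turn these into positions.

Run:
```python
from h import *
D=np.load('pics/top0.npz');W=D['W'];C=D['C'].astype(int)
S=np.load('pics/scene0.npz');Ws=S['W'];Cs=S['C'].astype(int)
hsv=cv2.cvtColor(D['C'],cv2.COLOR_BGR2HSV);hs=cv2.cvtColor(S['C'],cv2.COLOR_BGR2HSV)
def rep(n,m,W):
    P=W[m];P=P[~np.isnan(P[:,0])]
    if len(P): print(n,len(P),'med',np.median(P,0).round(4),'min',np.percentile(P,2,axis=0).round(4),'max',np.percentile(P,98,axis=0).round(4))
    return P
for nm,W_,H in (('top',W,hsv),('scene',Ws,hs)):
    h,s,v=H[...,0],H[...,1],H[...,2]; z=W_[...,2]
    near=(abs(W_[...,0]-0.56)<0.25)&(abs(W_[...,1]-0.14)<0.25)
    b=rep('blue',near&(h>105)&(h<125)&(s>130)&(z>.19),W_)
    red=((h<6)|(h>174))&(s>170)&(z>.06)&near
    r=rep('lever',red,W_)
    if len(r):
        c=r.mean(0);u,sv,vt=np.linalg.svd(r-c);print('leverdir',c,vt[0],((r-c)@vt[0]).min(),((r-c)@vt[0]).max())
    p=rep('pipe',(h>4)&(h<14)&(s>100)&(z>.165)&(z<.2)&near,W_)
    if len(p):
        c=p.mean(0);u,sv,vt=np.linalg.svd(p-c);print('pipedir',c,vt[0])
    n=rep('nut',near&(s<90)&(z>.245),W_)
    if len(b):
        xy=b[:,:2].astype(np.float32);print('rect',cv2.minAreaRect(xy), cv2.minAreaRect(xy)[0])
    if nm=='top':
        P=W_[205:232,262:292]; print((P[::3,::3,2]*1000).round(0))
    rep('jar',near&(h>22)&(h<33)&(s>180)&(z>.055)&(z<.09),W_)
    rep('collar',near&(z>.022)&(z<.036)&(W_[...,0]<.6),W_)
    rep('drv',near&(((h<6)|(h>174))&(s>150))&(z>.005)&(z<.04),W_)
```

```text
blue 1007 med [0.5176 0.1676 0.2293] min [0.4808 0.1101 0.2258] max [0.5505 0.2029 0.2631]
lever 261 med [0.4928 0.0467 0.1775] min [0.4799 0.0144 0.1561] max [0.5042 0.0823 0.1978]
leverdir [0.49262939 0.04740188 0.1774014 ] [-0.17411897 -0.84337161  0.5083374 ] -0.042738808518799166 0.03962225917914927
pipe 974 med [0.4702 0.1864 0.1877] min [0.3884 0.0208 0.1722] max [0.6132 0.2142 0.1929]
pipedir [0.48967795 0.17395813 0.18686247] [-9.60088562e-01  2.79696139e-01 -1.49840145e-04]
nut 337 med [0.5084 0.1249 0.2652] min [0.4921 0.1054 0.2592] max [0.5282 0.1435 0.269 ]
rect ((0.5152430534362793, 0.15662658214569092), (0.0953230932354927, 0.06487579643726349), 77.77144622802734) (0.5152430534362793, 0.15662658214569092)
[[229. 230. 228. 231. 228. 231. 231. 229. 229.   8.]
 [232. 230. 228. 263. 263. 265. 231. 232. 226. 155.]
 [227. 231. 262. 265. 265. 268. 268. 262. 228. 163.]
 [229. 264. 266. 263. 261. 265. 266. 264. 222. 156.]
 [228. 262. 263. 264. 269. 266. 264. 262. 238. 156.]
 [229. 266. 265. 266. 267. 264. 265. 264. 236. 157.]
 [230. 261. 267. 265. 264. 268. 265. 263. 153. 148.
[... 698 characters left out ...]
 836 med [0.4823 0.1908 0.1867] min [0.3886 0.15   0.174 ] max [0.6169 0.2181 0.1922]
pipedir [0.50215481 0.18586861 0.1855431 ] [ 9.76402583e-01 -2.15957314e-01  6.59634127e-04]
nut 265 med [0.5148 0.1301 0.2645] min [0.4934 0.1099 0.2471] max [0.5311 0.148  0.2696]
rect ((0.517901599407196, 0.15817497670650482), (0.09562130272388458, 0.06452473253011703), 77.59762573242188) (0.517901599407196, 0.15817497670650482)
jar 27 med [0.6494 0.0841 0.0659] min [0.6311 0.0695 0.0596] max [0.661  0.0876 0.0723]
collar 717 med [0.4188 0.3359 0.0265] min [ 0.3578 -0.1055  0.0222] max [0.5483 0.388  0.0342]
drv 197 med [ 0.4378 -0.0946  0.0239] min [ 0.3878 -0.1085  0.012 ] max [ 0.4789 -0.0763  0.029 ]
```

```bash
cat >> h.py <<'E'
def nut(W,zlo=.252):
    m=(abs(W[...,0]-.515)<.06)&(abs(W[...,1]-.13)<.06)&(W[...,2]>zlo)&(W[...,2]<.29)
    P=W[m]; c,r=cv2.minEnclosingCircle(P[:,:2].astype(np.float32))
    return np.array(c),r,np.median(P[:,2]),P.shape[0]
TH=np.deg2rad(-12.2)
CX=np.array([np.cos(TH),np.sin(TH),0]);CY=np.array([-np.sin(TH),np.cos(TH),0])
def goto(xyz):
    o=robot.get_obs();M=R.from_quat(o['tool_rot']).as_matrix()
    d=M.T@(np.array(xyz)-o['position'])*1000
    print('slide total mm',d.round(1),'n rows>=',np.abs(d).max()/40)
def st():
    o=robot.get_obs();M=R.from_quat(o['tool_rot']).as_matrix()
    print('t',round(o['time'],2),'p',o['position'].round(4),'yaw',np.rad2deg(np.arctan2(M[1,0],M[0,0])).round(1),'q',o['q'].round(3),'F',o['ft_force'].round(2),'M',o['moment'].round(2),'w',round(o['grip_width'],4))
E
python3 - <<'E'
from h import *
for n in('top','scene'):
    print(nut(np.load(f'pics/{n}0.npz')['W'],.257))
E
```

```text
(array([0.50834376, 0.12613717]), 0.022579239681363106, np.float64(0.2649771418581339), 391)
(array([0.51012003, 0.12688078]), 0.02294793725013733, np.float64(0.2649430087227318), 269)
```

step_arm(slide=[[0, 0, -20], [0, 0, -20], [0, 0, -20], [0, 0, -20], [0, 0, -20], [0, 0, -20], [0, 0, 0], [0, 0, 0], [0, 0, 0], [0, 0, 0], [0, 0, 0], [0, 0, 0], [0, 0, 0], [0, 0, 0], [0, 0, 0]], twist=[-7, -7, -7, -7, -7, -7, -7, -7, -7, -7, -7, -7, -7, -6, 0], jaw=0, force=20)

```text
time: 1.4
position: [0.2653, 0.5656, 0.3591]
tool_rot: [-0.587, 0.809, -0.0, -0.0]
ft_force: [0.2, 0.4, 0.5]
grip_width: 0.0017
```

Run:
```python
from h import *
st(); N=np.array([.509,.1265,0])
goto(N-CY*.095+[0,0,.359]); print(N-CY*.095)
```

```text
t 1.4 p [0.2653 0.5656 0.3591] yaw -108.0 q [ 0.954  0.422  1.276 -0.     1.444 -1.873] F [0.19 0.38 0.51] M [0.06 0.12 0.02] w 0.0017
slide total mm [ 4.365e+02 -3.773e+02  4.000e-01] n rows>= 10.912659642979014
[0.48892414 0.03364549 0.        ]
```

step_arm(slide=[[27.3, -23.6, 0], [27.3, -23.6, 0], [27.3, -23.6, 0], [27.3, -23.6, 0], [27.3, -23.6, 0], [27.3, -23.6, 0], [27.3, -23.6, 0], [27.3, -23.6, 0], [27.3, -23.6, 0], [27.3, -23.6, 0], [27.3, -23.6, 0], [27.3, -23.6, 0], [27.3, -23.6, 0], [27.3, -23.6, 0], [27.3, -23.6, 0], [27.3, -23.6, 0], [0, 0, 0], [0, 0, 0]], twist=[0, 0, 0, 0, 0, 0, 0, 0, 0, 0, 0, 0, 0, 0, 0, 0, 0, 0])

```text
time: 2.9
position: [0.4896, 0.0628, 0.3587]
tool_rot: [-0.569, 0.822, -0.013, -0.011]
ft_force: [-0.8, 0.7, 0.9]
grip_width: 0.0002
```

Run:
```python
from h import *
st(); N=np.array([.509,.1265,0])
goto(N-CY*.095+[0,0,.23]); print(N-CY*.095)
c=cam('wrist');cv2.imwrite('pics/w1.png',c['color'])
```

```text
t 2.9 p [0.4896 0.0628 0.3587] yaw -110.7 q [-0.079  0.22   1.583 -0.034  1.339 -2.852] F [-0.75  0.66  0.91] M [ 0.1   0.1  -0.04] w 0.0002
slide total mm [ 23.3  -8.4 129.6] n rows>= 3.240049514833012
[0.48892414 0.03364549 0.        ]
```

View pics/w1.png

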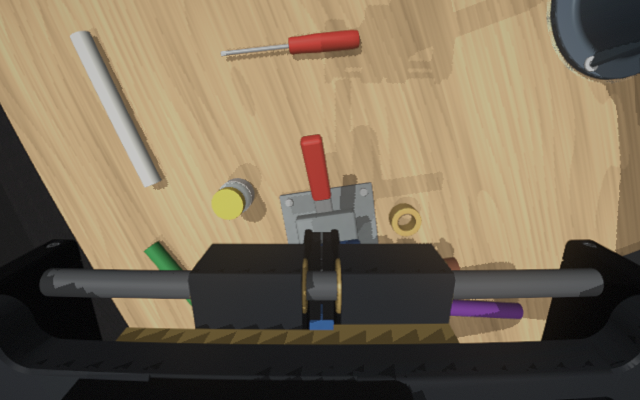

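step_arm(slide=[[0, 0, 0], [0, 0, 0], [0, 0, 0]], twist=[6, 6, 0])

```text
time: 3.2
position: [0.4884, 0.0646, 0.3591]
tool_rot: [-0.481, 0.877, -0.014, -0.009]
ft_force: [-0.2, -0.3, -0.1]
grip_width: -0.0001
```

Run:
```python
from h import *
st(); N=np.array([.509,.1265,0])
goto(N-CY*.095+[0,0,.23]); print(robot.get_obs()['tool_rot'])
```

```text
t 3.2 p [0.4884 0.0646 0.3591] yaw -122.5 q [-0.076  0.218  1.585 -0.034  1.339 -2.642] F [-0.15 -0.35 -0.12] M [0.05 0.12 0.02] w -0.0001
slide total mm [ 22. -15. 130.] n rows>= 3.2504432565998678
[-0.48072877  0.87670916 -0.01406515 -0.0091138 ]
```

step_arm(slide=[[4.4, -3, 26], [4.4, -3, 26], [4.4, -3, 26], [4.4, -3, 26], [4.4, -3, 26], [0, 0, 0], [0, 0, 0]], twist=[0, 0, 0, 0, 0, 0, 0])

```text
time: 3.78
position: [0.4889, 0.0331, 0.2295]
tool_rot: [-0.482, 0.876, -0.013, -0.01]
ft_force: [1.0, -0.5, 0.1]
grip_width: 0.0004
```

```bash
cat >> h.py <<'E'
N=np.array([.509,.1265,0])
def lev(names=('top','scene'),tag=None):
    for n in names:
        c=cam(n);W=cloud(c);H=cv2.cvtColor(c['color'],cv2.COLOR_BGR2HSV);h,s,v=H[...,0],H[...,1],H[...,2]
        Q=W-N; yy=-(Q@CY); xx=Q@CX; z=W[...,2]
        m=((h<6)|(h>174))&(s>150)&(abs(xx)<.02)&(yy>.03)&(yy<.15)&(z>.01)
        if tag: cv2.imwrite(f'pics/{tag}_{n}.png',c['color'])
        if m.sum()<15: print(n,'lever hidden',m.sum()); continue
        a,b=yy[m],z[m]
        # fit line through offset: z-120 = 7/cos e + d tan e
        e=np.median(np.arctan2(b-.12,a)-np.arcsin(np.clip(.007/np.hypot(a,b-.12),-1,1)))
        print(n,m.sum(),'elev',np.rad2deg(e).round(1),'theta',(np.deg2rad(35)-e).round(3),'d',np.percentile(a,[2,98]).round(3),'slope',np.rad2deg(np.arctan(np.polyfit(a,b,1)[0])).round(1),'xx',np.median(xx[m]).round(4))
E
python3 - <<'E'
from h import *
st(); lev(tag='l1')
p=robot.get_obs()['position']-N; print('out',-p@CY,'lat',p@CX)
goto(N-CY*.105+[0,0,.1355])
E
```

```text
t 3.78 p [0.4889 0.0331 0.2295] yaw -122.4 q [-0.141  0.364  1.77  -0.04   1.007 -2.696] F [ 1.   -0.49  0.1 ] M [ 0.1  -0.02 -0.04] w 0.0004
top lever hidden 0
scene 197 elev 31.3 theta 0.064 d [0.057 0.112] slope 7.3 xx 0.004
out 0.09529723869451558 lat 0.002142672039321488
slide total mm [ 7.1  0.5 96.3] n rows>= 2.4064411189591466
```

View pics/l1_scene.png

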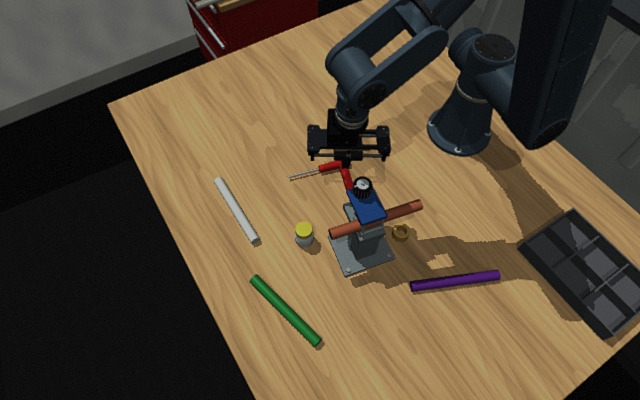

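step_arm(slide=[[0, 0, 10], [0, 0, 10], [0.5, 0, 8], [0.5, 0, 8], [0.5, 0, 8], [0.5, 0, 8], [0.5, 0, 6]], twist=[0, 0, 0, 0, 0, 0, 0])

```text
time: 4.47
position: [0.489, 0.0281, 0.1718]
tool_rot: [-0.481, 0.876, -0.015, -0.009]
ft_force: [-0.0, -2.3, 2.0]
grip_width: 0.0006
```

step_arm(slide=[[1, 0, 6], [1, 0, 6], [1, 0, 6], [0.5, 0, 6]], twist=[0, 0, 0, 0])

```text
time: 4.8
position: [0.4873, 0.0243, 0.1479]
tool_rot: [-0.481, 0.877, -0.015, -0.008]
ft_force: [2.1, -0.0, 3.1]
grip_width: 0.0005
```

Run:
```python
from h import *
st(); lev(tag='l2')
p=robot.get_obs()['position']-N; print('out',-p@CY,'lat',p@CX)
goto(N-CY*.105+[0,0,.1355])
```

```text
t 4.8 p [0.4873 0.0243 0.1479] yaw -122.5 q [-0.159  0.491  1.859 -0.048  0.787 -2.7  ] F [ 2.07 -0.05  3.05] M [-0.01 -0.2   0.05] w 0.0005
top lever hidden 0
scene 100 elev 1.5 theta 0.584 d [0.063 0.118] slope -7.7 xx 0.0063
out 0.10450966215284226 lat -0.001270485908055425
slide total mm [-0.3 -1.2 11.6] n rows>= 0.29058233701256475
```

step_arm(slide=[[0, 0, 5], [0, 0, 6], [0, 0, 0], [0, 0, 0]], twist=[0, 0, 0, 0])

```text
time: 5.23
position: [0.4863, 0.0243, 0.1368]
tool_rot: [-0.481, 0.876, -0.014, -0.009]
ft_force: [0.1, 0.0, 1.0]
grip_width: 0.0007
```

Run:
```python
from h import *
st(); lev(tag='l3')
```

```text
t 5.23 p [0.4863 0.0243 0.1368] yaw -122.5 q [-0.16   0.511  1.868 -0.049  0.761 -2.699] F [0.1  0.03 1.  ] M [0.08 0.13 0.02] w 0.0007
top lever hidden 0
scene 93 elev -4.7 theta 0.693 d [0.059 0.119] slope -26.5 xx 0.0072
```

step_arm(slide=[[0, 0, -20], [0, 0, -40], [0, 0, -40], [0, 0, -40], [0, 0, -40], [0, 0, -20], [0, 0, 0], [0, 0, 0]], twist=[0, 0, 0, 0, 0, 0, 0, 0], jaw=75)

```text
time: 6.0
position: [0.4874, 0.0311, 0.3385]
tool_rot: [-0.481, 0.876, -0.016, -0.008]
ft_force: [-0.1, 0.1, -0.6]
grip_width: 0.0459
```

Run:
```python
from h import *
st(); lev(tag='l4')
for n in('top','scene'):
    c=cam(n); print(nut(cloud(c),.245))
M=R.from_quat(robot.get_obs()['tool_rot']).as_matrix(); print('tool z',M[:,2])
goto([.5092,.1265,.34])
```

```text
t 6.0 p [0.4874 0.0311 0.3385] yaw -122.5 q [-0.145  0.227  1.631 -0.035  1.277 -2.71 ] F [-0.08  0.09 -0.6 ] M [ 0.1   0.08 -0.01] w 0.0459
top lever hidden 0
scene 160 elev -4.9 theta 0.696 d [0.061 0.133] slope -52.2 xx 0.0038
(array([0.50962353, 0.14150551]), 0.01553183514624834, np.float64(0.25323246123607135), 55)
(array([0.50934273, 0.12671444]), 0.023270197212696075, np.float64(0.25363176633629114), 269)
tool z [-0.00583    -0.03340616 -0.99942485]
slide total mm [-92.8  31.5  -8. ] n rows>= 2.320834547312036
```

View pics/l4_scene.png

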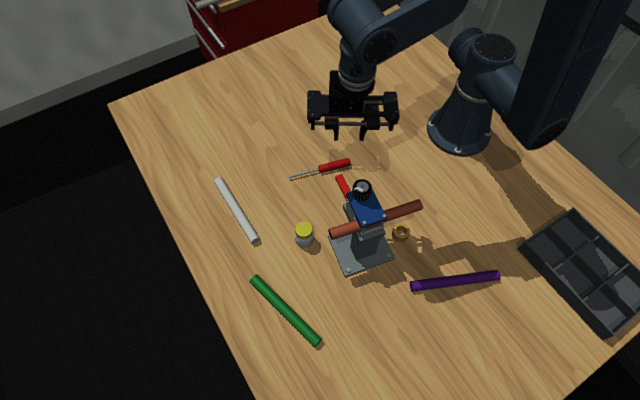

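step_arm(slide=[[-31, 10.5, 0], [-31, 10.5, 0], [-31, 10.5, 0], [0, 0, 0], [0, 0, 0]], twist=[0, 0, 0, 0, 0], jaw=75)

```text
time: 6.62
position: [0.5098, 0.1274, 0.332]
tool_rot: [-0.483, 0.876, -0.014, -0.011]
ft_force: [0.3, 0.9, 0.4]
grip_width: 0.075
```

Run:
```python
from h import *
st();goto([.5093,.1267,.2425])
lev(('scene',),tag='l5')
```

```text
t 6.62 p [0.5098 0.1274 0.332 ] yaw -122.3 q [ 0.051  0.296  1.55  -0.036  1.303 -2.517] F [0.29 0.87 0.44] M [0.12 0.1  0.03] w 0.075
slide total mm [-2.1  1.3 89.5] n rows>= 2.2378301055922196
scene 153 elev -5.0 theta 0.699 d [0.062 0.133] slope -5.0 xx 0.0032
```

step_arm(slide=[[-0.4, 0.3, 18], [-0.4, 0.3, 18], [-0.4, 0.3, 18], [-0.4, 0.3, 18], [-0.5, 0, 17], [0, 0, 0], [0, 0, 0]], twist=[0, 0, 0, 0, 0, 0, 0])

```text
time: 7.25
position: [0.5095, 0.1244, 0.244]
tool_rot: [-0.48, 0.877, -0.014, -0.011]
ft_force: [0.6, 0.4, 0.9]
grip_width: 0.0748
```

step_arm(slide=[[0, 0, 0], [0, 0, 0], [0, 0, 0], [0, 0, 0], [0, 0, 0]], twist=[0, 0, 0, 0, 0], jaw=0, force=55)

```text
time: 7.67
position: [0.5106, 0.1257, 0.2455]
tool_rot: [-0.481, 0.876, -0.015, -0.008]
ft_force: [1.2, 0.4, 0.4]
grip_width: 0.0492
```

Run:
```python
from h import *
st()
lev(('scene',),tag='l6')
```

```text
t 7.67 p [0.5106 0.1257 0.2455] yaw -122.5 q [ 0.048  0.39   1.667 -0.038  1.086 -2.509] F [1.17 0.36 0.45] M [ 0.14  0.15 -0.01] w 0.0492
scene 27 elev -5.8 theta 0.712 d [0.055 0.126] slope -5.5 xx 0.0101
```

View pics/l6_scene.png

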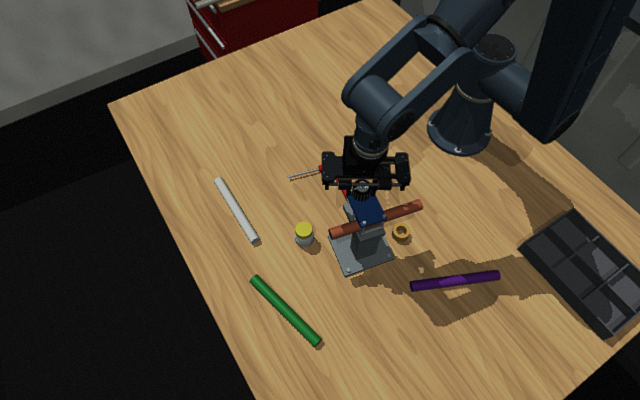

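step_arm(slide=[[0, 0, 0], [0, 0, 0], [0, 0, 0], [0, 0, 0]], twist=[0, 0, 0, 0])

```text
time: 8.05
position: [0.5085, 0.1269, 0.2452]
tool_rot: [-0.481, 0.877, -0.013, -0.01]
ft_force: [-4.4, 3.8, 5.4]
grip_width: 0.0434
```

step_arm(slide=[[0, 0, 0.2], [0, 0, 0.2], [0, 0, 0.2], [0, 0, 0.2], [0, 0, 0.2]], twist=[5.7, 5.7, 5.7, 5.7, 5.7])

```text
time: 8.47
position: [0.5084, 0.1272, 0.2442]
tool_rot: [-0.249, 0.968, -0.014, -0.007]
ft_force: [-3.8, 2.9, 5.4]
grip_width: 0.0429
```

Run:
```python
from h import *
st()
lev(('scene','top'),tag='l7')
c=cam('wrist');cv2.imwrite('pics/w7.png',c['color'])
```

```text
t 8.47 p [0.5084 0.1272 0.2442] yaw -151.2 q [ 0.049  0.391  1.67  -0.035  1.088 -2.009] F [-3.77  2.87  5.35] M [1.17 1.08 0.44] w 0.0429
scene 108 elev -4.9 theta 0.696 d [0.06  0.121] slope -4.8 xx 0.0056
top 261 elev -4.9 theta 0.697 d [0.057 0.132] slope -5.0 xx 0.0009
```

View pics/w7.png

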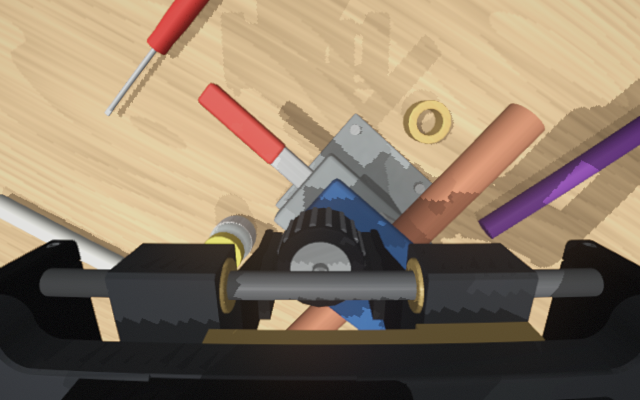

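step_arm(slide=[[0, 0, 0.2], [0, 0, 0.2], [0, 0, 0.2], [0, 0, 0.2], [0, 0, 0]], twist=[5.7, 5.7, 5.7, 5.7, 0])

```text
time: 9.03
position: [0.5085, 0.1272, 0.2435]
tool_rot: [-0.053, 0.998, -0.015, -0.004]
ft_force: [-4.0, 2.9, 6.4]
grip_width: 0.0429
```

Run:
```python
from h import *
st()
lev(('scene','top'),tag='l8')
```

```text
t 9.03 p [0.5085 0.1272 0.2435] yaw -174.0 q [ 0.049  0.392  1.671 -0.034  1.086 -1.611] F [-3.98  2.85  6.43] M [ 1.3   1.   -0.27] w 0.0429
scene 153 elev -4.9 theta 0.697 d [0.065 0.132] slope -4.1 xx 0.0036
top 161 elev -4.7 theta 0.693 d [0.067 0.133] slope -71.4 xx -0.0024
```

step_arm(slide=[[0, 0, 0.2], [0, 0, 0.2], [0, 0, 0.2], [0, 0, 0.2], [0, 0, 0]], twist=[5.7, 5.7, 5.7, 5.7, 0])

```text
time: 9.55
position: [0.5086, 0.1272, 0.2432]
tool_rot: [0.146, 0.989, -0.016, -0.0]
ft_force: [-4.7, 2.2, 7.0]
grip_width: 0.043
```

Run:
```python
from h import *
st()
lev(('scene','top'),tag='l9')
c=cam('wrist');cv2.imwrite('pics/w9.png',c['color'])
```

```text
t 9.55 p [0.5086 0.1272 0.2432] yaw 163.2 q [ 0.049  0.393  1.671 -0.034  1.084 -1.213] F [-4.71  2.23  6.95] M [ 1.19  0.99 -0.29] w 0.043
scene 161 elev -3.7 theta 0.675 d [0.063 0.133] slope -3.4 xx 0.0037
top 144 elev -3.6 theta 0.674 d [0.091 0.133] slope -64.6 xx 0.0006
```

View pics/w9.png

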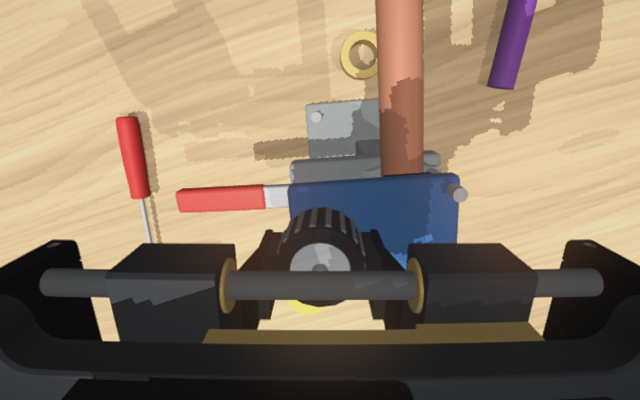

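step_arm(slide=[[0, 0, 0], [0, 0, 0], [0, 0, 0], [0, 0, 0], [0, 0, 0], [0, 0, 0]], twist=[0, 0, 0, 0, 0, 0])

```text
time: 10.2
position: [0.5086, 0.1271, 0.2432]
tool_rot: [0.145, 0.989, -0.015, -0.0]
ft_force: [-4.5, 2.5, 7.3]
grip_width: 0.0435
```

Run:
```python
from h import *
st()
lev(('scene','top'),tag='l10')
```

```text
t 10.2 p [0.5086 0.1271 0.2432] yaw 163.3 q [ 0.048  0.393  1.671 -0.034  1.084 -1.215] F [-4.52  2.48  7.31] M [ 1.31  0.94 -0.33] w 0.0435
scene 161 elev -3.6 theta 0.673 d [0.063 0.133] slope -3.6 xx 0.0033
top 144 elev -3.7 theta 0.676 d [0.091 0.133] slope -53.3 xx 0.0004
```

step_arm(slide=[[0, 0, 0], [0, 0, 0], [0, 0, 0], [0, 0, 0], [0, 0, 0]], twist=[0, 0, 0, 0, 0], jaw=75, force=20)

```text
time: 10.72
position: [0.5106, 0.1254, 0.2422]
tool_rot: [0.144, 0.989, -0.017, 0.002]
ft_force: [-0.1, -0.1, -0.3]
grip_width: 0.0682
```

step_arm(slide=[[0, 0, -20], [0, 0, -25], [0, 0, -25], [0, 0, -25], [0, 0, 0], [0, 0, 0], [0, 0, 0], [0, 0, 0], [0, 0, 0], [0, 0, 0], [0, 0, 0], [0, 0, 0], [0, 0, 0], [0, 0, 0], [0, 0, 0]], twist=[0, 0, 0, -7, -7, -7, -7, -7, -7, -7, -7, -7, -7, -5, 0])

```text
time: 11.97
position: [0.5106, 0.1286, 0.337]
tool_rot: [-0.489, 0.872, -0.015, -0.009]
ft_force: [-0.6, -0.7, -0.1]
grip_width: 0.075
```

Run:
```python
from h import *
st(); lev(('scene','top'),tag='l11')
goto(N-CY*.108+[0,0,.335])
c=cam('scene'); print(nut(cloud(c),.24))
```

```text
t 11.97 p [0.5106 0.1286 0.337 ] yaw -121.5 q [ 0.054  0.292  1.542 -0.035  1.312 -2.529] F [-0.56 -0.71 -0.14] M [ 0.1   0.1  -0.02] w 0.075
scene 160 elev -3.1 theta 0.664 d [0.065 0.134] slope -3.4 xx 0.0033
top 257 elev -3.3 theta 0.668 d [0.057 0.132] slope -4.0 xx 0.0009
slide total mm [104.3 -35.8   5.8] n rows>= 2.60864971485369
(array([0.51110882, 0.12570643]), 0.023867366835474968, np.float64(0.25182252456058146), 276)
```

step_arm(slide=[[27, -9, 0], [27, -9, 0], [27, -9, 0], [27, -9, 0], [0, 0, 0], [0, 0, 40], [0, 0, 40], [0, 0, 40], [0, 0, 40], [0, 0, 20], [0, 0, 0], [0, 0, 0]], twist=[0, 0, 0, 0, 0, 0, 0, 0, 0, 0, 0, 0], jaw=0)

```text
time: 13.12
position: [0.4842, 0.0122, 0.1605]
tool_rot: [-0.488, 0.873, -0.014, -0.01]
ft_force: [0.3, 0.7, 0.7]
grip_width: 0.0042
```

```bash
cat >> h.py <<'E'
def pos():
    p=robot.get_obs()['position']-N; print('out',-p@CY,'lat',p@CX)
E
python3 - <<'E'
from h import *
st(); pos(); lev(('scene',),tag='l12')
goto(N-CY*.110+[0,0,.139])
E
```

```text
t 13.12 p [0.4842 0.0122 0.1605] yaw -121.6 q [-0.185  0.466  1.855 -0.046  0.818 -2.744] F [0.25 0.7  0.69] M [0.11 0.06 0.01] w 0.0042
out 0.11695825036537964 lat -0.0001230686157657696
scene 162 elev -2.9 theta 0.661 d [0.068 0.131] slope -7.3 xx 0.0038
slide total mm [-6.8  3.7 22.5] n rows>= 0.5626885037920796
```

step_arm(slide=[[-1, 0, 8], [-1, 0, 6], [0, 0, 4], [0, 0, 2], [0, 0, 2], [0, 0, 0]], twist=[0, 0, 0, 0, 0, 0])

```text
time: 13.67
position: [0.4852, 0.0128, 0.139]
tool_rot: [-0.488, 0.873, -0.014, -0.009]
ft_force: [0.5, 0.8, -0.3]
grip_width: 0.0004
```

step_arm(slide=[[0, 0, 2], [0, 0, 2], [0, 0, 0]], twist=[0, 0, 0])

```text
time: 13.92
position: [0.4854, 0.0127, 0.1353]
tool_rot: [-0.488, 0.873, -0.014, -0.009]
ft_force: [-0.9, 0.0, 3.5]
grip_width: 0.0007
```

Run:
```python
from h import *
st(); pos(); lev(('scene',),tag='l13')
```

```text
t 13.92 p [0.4854 0.0127 0.1353] yaw -121.6 q [-0.184  0.512  1.874 -0.049  0.751 -2.738] F [-0.95  0.02  3.46] M [ 0.25  0.2  -0.03] w 0.0007
out 0.11616288582140054 lat 0.0009969566410703177
scene 102 elev -4.7 theta 0.692 d [0.065 0.125] slope -10.5 xx 0.0039
```

step_arm(slide=[[0, 0, 2], [0, 0, 2], [0, 0, 0]], twist=[0, 0, 0])

```text
time: 14.22
position: [0.4855, 0.0128, 0.1313]
tool_rot: [-0.488, 0.873, -0.014, -0.009]
ft_force: [-0.4, 1.6, 5.3]
grip_width: 0.0008
```

step_arm(slide=[[0, 0, 2], [0, 0, 2], [0, 0, 0]], twist=[0, 0, 0])

```text
time: 14.47
position: [0.4855, 0.013, 0.1274]
tool_rot: [-0.488, 0.873, -0.014, -0.008]
ft_force: [-1.3, 3.7, 6.4]
grip_width: 0.0003
```

Run:
```python
from h import *
st(); pos(); lev(('scene',),tag='l14')
```

```text
t 14.47 p [0.4855 0.013  0.1274] yaw -121.6 q [-0.184  0.526  1.88  -0.049  0.731 -2.738] F [-1.28  3.67  6.4 ] M [0.63 0.2  0.03] w 0.0003
out 0.11592159847007522 lat 0.0010217877044764046
scene 106 elev -8.7 theta 0.762 d [0.06  0.127] slope -9.6 xx 0.0063
```

step_arm(slide=[[0, 0, 3], [0, 0, 3], [0, 0, 0]], twist=[0, 0, 0])

```text
time: 14.77
position: [0.4856, 0.0131, 0.1215]
tool_rot: [-0.488, 0.873, -0.014, -0.008]
ft_force: [0.1, 3.8, 6.9]
grip_width: 0.0004
```

step_arm(slide=[[-0.5, 0, 3], [-0.5, 0, 3], [0, 0, 0]], twist=[0, 0, 0])

```text
time: 15.02
position: [0.4859, 0.0138, 0.1156]
tool_rot: [-0.488, 0.873, -0.014, -0.008]
ft_force: [-0.8, 3.1, 7.5]
grip_width: 0.0006
```

step_arm(slide=[[-0.5, 0, 3], [-0.5, 0, 3], [0, 0, 0]], twist=[0, 0, 0])

```text
time: 15.27
position: [0.4864, 0.0143, 0.1096]
tool_rot: [-0.488, 0.873, -0.014, -0.009]
ft_force: [-1.1, 3.2, 8.1]
grip_width: 0.0008
```

Run:
```python
from h import *
st(); pos(); lev(('scene',),tag='l15')
```

```text
t 15.27 p [0.4864 0.0143 0.1096] yaw -121.6 q [-0.181  0.56   1.89  -0.051  0.688 -2.731] F [-1.11  3.16  8.13] M [0.69 0.29 0.01] w 0.0008
out 0.11445397976704313 lat 0.001589487780625004
scene 86 elev -18.6 theta 0.936 d [0.055 0.122] slope -19.4 xx 0.0071
```

step_arm(slide=[[-1, 0, 4], [-1, 0, 4], [-1, 0, 4], [-1, 0, 4], [-1, 0, 4], [0, 0, 0]], twist=[0, 0, 0, 0, 0, 0])

```text
time: 15.82
position: [0.4889, 0.0173, 0.0889]
tool_rot: [-0.488, 0.873, -0.014, -0.009]
ft_force: [-0.7, 0.9, 5.3]
grip_width: 0.0001
```

step_arm(slide=[[-1, 0, 4], [-1, 0, 4], [-1, 0, 4], [-1, 0, 4], [0, 0, 0]], twist=[0, 0, 0, 0, 0])

```text
time: 16.23
position: [0.4909, 0.0199, 0.072]
tool_rot: [-0.488, 0.873, -0.014, -0.009]
ft_force: [0.3, -0.4, 0.1]
grip_width: 0.0003
```

Run:
```python
from h import *
st(); pos(); lev(('scene',),tag='l16')
```

```text
t 16.23 p [0.4909 0.0199 0.072 ] yaw -121.6 q [-0.167  0.637  1.897 -0.06   0.606 -2.709] F [ 0.31 -0.39  0.06] M [0.12 0.07 0.04] w 0.0003
out 0.10798433200006906 lat 0.004855624501986481
scene 56 elev -37.6 theta 1.268 d [0.066 0.104] slope -40.7 xx 0.0063
```

step_arm(slide=[[-1, 0, 3], [-1, 0, 3], [-0.5, 0, 3], [0, 0, 0]], twist=[0, 0, 0, 0])

```text
time: 16.62
position: [0.492, 0.0219, 0.0631]
tool_rot: [-0.488, 0.873, -0.014, -0.009]
ft_force: [-0.3, -0.3, 1.0]
grip_width: 0.0003
```

Run:
```python
from h import *
st(); pos(); lev(('scene',),tag='l17')
```

```text
t 16.62 p [0.492  0.0219 0.0631] yaw -121.6 q [-0.163  0.655  1.897 -0.061  0.587 -2.702] F [-0.33 -0.28  0.98] M [0.13 0.1  0.03] w 0.0003
out 0.10586684309604702 lat 0.005530533417282896
scene 24 elev -44.6 theta 1.389 d [0.064 0.096] slope -78.3 xx 0.0084
```

View pics/l17_scene.png

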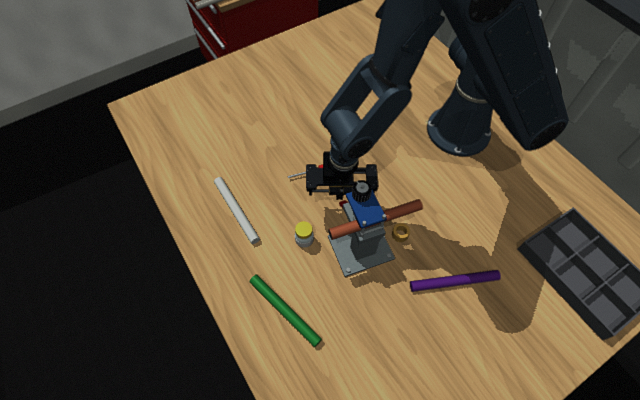

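The lever reads about 1.39 rad. One gentle press to check it's on its stop, then I'll retreat.

step_arm(slide=[[0, 0, 2], [0, 0, 2], [0, 0, 0]], twist=[0, 0, 0])

```text
time: 16.92
position: [0.4921, 0.0216, 0.0595]
tool_rot: [-0.488, 0.873, -0.014, -0.009]
ft_force: [-0.5, 0.4, 0.7]
grip_width: 0.0004
```

step_arm(slide=[[0, 0, 1.5], [0, 0, 1.5], [0, 0, 0]], twist=[0, 0, 0])

```text
time: 17.17
position: [0.4922, 0.0215, 0.0565]
tool_rot: [-0.488, 0.873, -0.014, -0.009]
ft_force: [-0.2, 0.9, 0.0]
grip_width: 0.0003
```

step_arm(slide=[[3, 0, -20], [3, 0, -40], [3, 0, -40], [3, 0, -40], [0, 0, -40], [0, 0, -40], [20, 0, -20], [30, 0, 0], [30, 0, 0], [30, 0, 0], [0, 0, 0], [0, 0, 0]], twist=[0, 0, 0, 0, 0, 0, 0, 0, 0, 0, 0, 0])

```text
time: 18.17
position: [0.4352, -0.0497, 0.2984]
tool_rot: [-0.474, 0.88, -0.026, -0.021]
ft_force: [0.7, 0.4, -0.0]
grip_width: 0.0003
```

Run:
```python
from h import *
st(); lev(('scene','top'),tag='l18')
a=np.load('pics/top0.npz')['C']
c=cam('scene');W=cloud(c);print('nut',nut(W,.23))
H=cv2.cvtColor(c['color'],cv2.COLOR_BGR2HSV);h,s=H[...,0],H[...,1];z=W[...,2]
p=W[(h>4)&(h<14)&(s>100)&(z>.165)&(z<.2)&(W[...,1]<.25)&(W[...,0]>.3)&(W[...,0]<.7)&(W[...,1]>.1)]
print('pipe',p.mean(0),np.percentile(p,[2,98],axis=0))
c=cam('scene');cv2.imwrite('pics/fin.png',np.hstack([c['color'][120:320,200:500]]).repeat(2,0).repeat(2,1))
```

```text
t 18.17 p [ 0.4352 -0.0497  0.2984] yaw -123.4 q [-0.325  0.197  1.797 -0.073  1.139 -2.854] F [ 0.71  0.37 -0.01] M [ 0.1  -0.01 -0.01] w 0.0003
scene 26 elev -44.9 theta 1.394 d [0.074 0.12 ] slope 79.3 xx 0.0061
top 167 elev -45.2 theta 1.4 d [0.044 0.096] slope -45.2 xx 0.0001
nut (array([0.51005501, 0.1269004 ]), 0.023565225303173065, np.float64(0.24931179554968763), 315)
pipe [0.5014875  0.18814792 0.18570158] [[0.38904897 0.15544102 0.17396715]
 [0.61682304 0.21801641 0.19196693]]
```

View pics/fin.png

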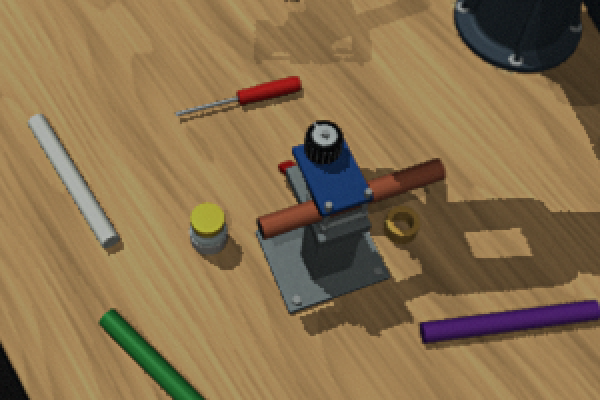

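View pics/l18_top.png

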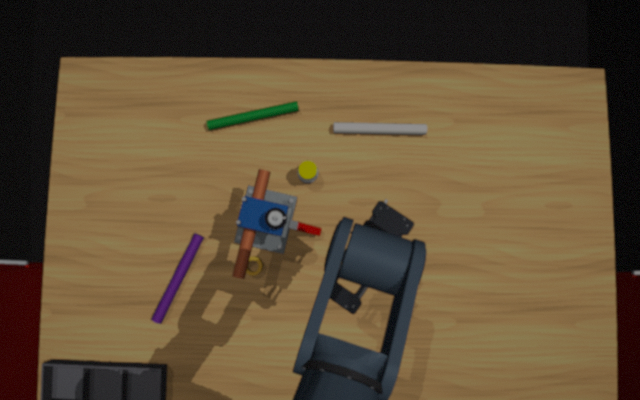

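The lever reads 1.40 rad, the pipe lies where it was, and the neighbouring objects haven't moved. The last joint is close to its range end, so I'll back it off before handing in.

step_arm(slide=[[0, 0, 0], [0, 0, 0], [0, 0, 0], [0, 0, 0], [0, 0, 0]], twist=[5, 5, 5, 0, 0])

```text
time: 18.78
position: [0.4362, -0.0494, 0.2984]
tool_rot: [-0.357, 0.933, -0.029, -0.017]
ft_force: [0.2, -0.2, -0.6]
grip_width: 0.0002
```

Run:
```python
from h import *
st(); lev(('top',)); robot.hand_in()
```

```text
t 18.78 p [ 0.4362 -0.0494  0.2984] yaw -138.2 q [-0.323  0.198  1.795 -0.073  1.139 -2.594] F [ 0.19 -0.25 -0.61] M [0.19 0.06 0.02] w 0.0002
top 172 elev -45.1 theta 1.399 d [0.043 0.096] slope -44.9 xx 0.0002
the job is handed in; nothing more can be done
```

The pipe is clamped, the lever is snapped home and the job is handed in, at 18.8 s on the robot's clock.

- **Setting the nut:** I pushed the slack lever to about 0.70 rad, then turned the nut about 1.3 rad clockwise until the lever began to creep open, to about 0.67 rad. Then I let go of the nut.
- **Closing the lever:** The upward force on the tool reached 4 N at about 0.70 rad. It read at most 8.1 N, at about 0.94 rad, and was falling again by the next reading. The lever then snapped home.
- **Last checks:** With the robot clear, the lever read 1.40 rad. The pipe was still in its seat, and the jar, collar, screwdriver and look-alike pipes looked unmoved.

**Last joint at its limit:** Two moves drove the last joint to the end of its range. It read -2.852 and -2.854 against the stated -2.85 (a rounded figure), and I backed it off both times. These moves also left the tool tilted by a few degrees, which did not affect the job.

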